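# Peel the top tray off a clinging stack and show it over the light plate

### The job

Peel the top tray off the nested stack: take it by the upright grip lug on its one corner and lift that corner up first, while the opposite corner stays down in the stack, so that the trays below neither come up with it nor get shifted. Then hold the tray level over the middle of the light plate, about 15 cm above it, for a look through it, and finish while still holding it there.

Things in the scene. Friction and masses are not known exactly. Their poses are not given: they have to be found in the camera images.
- tray_center (a point): Centre of the top tray, a square grey formed plastic tray nested in the stack: 130 x 130 mm over its flat rim, 24 mm deep, 90 g. The point is on its middle axis, 12 mm below the top of the rim and 12 mm above the underside of the floor. z is the tray's upward axis, x and y run along its sides; the grip lug is on the (-x, -y) corner.
- top_tray: The same tray, origin mid-underside. Two tongues outside its +x and +y rims (15 mm from the middle, to the far corner's side) sit 6 mm deep in sprung clips of the lower stack, about 14 N together: pulled up level it brings the stack along; pried up at the lug corner, pivoting on the far corner, it comes with a few newtons. Tilted 20 degrees (lug about 50 mm up) it is free.
- tray_grip (a point): Middle of the grip lug: an upright tab 10 mm thick, 30 mm wide, standing 29 mm above the rim; the point is 15 mm above the rim (65 mm above the bench at the start), 53 mm from the tray's middle along -x and 53 mm along -y. Its thin direction lies along the tray's diagonal, through the tray's middle. Fingers have free room above the rim on either side. Axes as tray_center.
- tray_far (a point): The top tray's corner opposite the lug, at the top of the rim, 58 mm from the middle along +x and 58 mm along +y. Its foot, 8 mm below, is the pivot of the peel. Axes as tray_center.
- lower_stack: The rest of the stack: an aluminium carrier plate 160 x 160 x 10 mm with two more such trays and the two sprung steel clips, all one loose piece, 0.8 kg, standing on the bench. Origin at the middle of its underside, axes parallel to the top tray's at the start. Rim of its upper tray 42 mm above the bench, rim of the nested top tray 50 mm.
- plate_center (a point): Middle of the upper face of the light plate: a flat square aluminium box 180 x 180 mm with a white diffuser pane, upper face 15 mm above the bench, fixed to it.

How it is judged:
By the outcome, as a careful person would: the job done as asked, in the order asked, and still so for the second after the job is handed in, while the arm keeps its last pose, push and grip.
It also fails if it takes over 48 s, if anything falls off the work surface, if the arm or the gripper's body presses on something with over 40 N, if the wrist force passes 120 N, or if a joint passes its speed limit or range.

### The arm

A 6-joint arm with a two-finger parallel gripper is mounted at the origin on a cart in front of the work surface, level with it; the furniture and walls round the work are solid. World frame = base frame: x ahead of the robot, y to its left, z up, the work surface at z = 0. Lengths are in m, angles in degrees, forces in N, time in s.
With the tool pointing down it reaches from about 0.375 to 0.9 m from the base axis. Payload 3.1 kg.
Tool frame: the origin (TCP) lies between the finger pads; the fingertips stand 11 mm ahead of it and the grasp point (between the pads) lies 8 mm behind it; z points along the fingers, y is the line along which they close (so a half turn about z gives the same grasp; the last joint's range is limited). The gripper opens to 87 mm and grips with 3 to 60 N. Pads are 19 mm wide; open, the fingers measure 117 mm over their backs; the gripper's body (75 mm by 190 mm) begins 51 mm behind the grasp point.
Start: joints at [60.247, 30.224, 82.088, -0, 67.689, -10.227], TCP at [0.209, 0.589, 0.234] pointing down, gripper open.
Joint ranges: [-176.69, 176.69], [-43.24, 126.21], [12.49, 139.97], [-82, 262], [0, 151.66], [-163.58, 163.58]. Speed limits (degrees/s): [159.86, 159.86, 180, 180, 180, 180].

### API

Orientations are given as a 3x3 rotation matrix whose columns are the frame's x, y, z axes.
In Python, from rig import bot, viewer, workorder, nets gives the robot as it stands. The module is installed in compiled form; this text tells all that it offers.
- The arm moves only by the tool move_arm, never from a script. Its argument "increments" is a list of rows, each a list of 7 numbers: the shift along the tool's x, y, z normalised to -1 to 1, where 1 is 0.3 m, then the turn, a rotation vector about the tool's x, y, z normalised to -1 to 1, where 1 is pi rad, then the opening, from 0 (shut) to 1 (fully open). In form: [[tx, ty, tz, wx, wy, wz, grip], ...]. A call has 1 to 10 rows; each row is the pose to reach, as a shift and turn from the pose commanded when the call began, along the tool's axes at that moment, turning the shorter way round; what a row does not reach only later rows make up. A row lasts 1/12 s, in which the tool goes at most 41.7 mm and 7.16 degrees, less where a joint would pass 70% of its speed; a pose out of reach is approached as far as the arm can. A call with a number of a shift or a turn outside -1 to 1 is refused whole. A call with a gripper value outside its range is refused whole. The fingers move at their own pace and stop on an object; the grip force is fixed at half the most. Time passes only in rows, so rows that repeat a pose let the fingers close. It gives the time, the measured TCP pose, the force, the opening and the grip force at its end, in the units of the state.
- bot.read_state(): the state, without advancing time (a new reading comes with each control period).
- viewer.capture(name): name is "scene" or "side" or "wrist"; returns a dict with "image" (384x512x3 uint8, blue, green, red), "K" (3x3 intrinsics, pixels), "eye" and "orientation" of the camera in the world. Camera axes: x right, y up, looking along -z (the intrinsics and any distortion apply to the point x, -y, -z); pixel columns grow to the right and rows downward; lengths in m; the calibration is good to about 2 mm. A picture is of the moment at which its call begins. There is no depth.
- workorder.hand_in(): hands the job in; it is judged then, once.
Trained networks look in the newest picture that a camera, given by its name, has taken for a name from the list of things; names that differ only in an ending like _2 or _b are one class to them, and where a whole thing is asked for, a point or a joint stands for the part that bears it (a point fixed in the world has none). Each returns a list of dicts, best first, with "conf" (0 to 1); they miss things now and then, are a little off and sometimes report something else, mostly with a low value. They report only what shows in the picture. A call takes as long as a camera call.
- nets.find_in(camera, thing): "location" ([column, row] in pixels, amid what is visible of it).
The state is a dict: "time_s": time; "joint_positions": joint angles; "qvel": joint speeds; "tau": joint torques, N m; "position": TCP position; "tcp_rot": TCP orientation; "force": force on the tool from outside, world axes, zero at the start; "moment": the same for the moment, N m; "opening": opening from 0.0 (shut) to 1.0 (fully open); "grasp_force": force on a finger pad.
Only numpy, scipy, OpenCV 4.12 (cv2) and the standard library are available. Lean on these libraries where they do the work, as an engineer would, in place of code of your own. Each camera call takes 0.05 s, during which the arm holds its last target. There are 200 camera calls.

## Working session

There is one attempt and no reset: what is moved stays moved. The work goes in short steps, Python scripts to look and compute and a tool call to move; the robot and the scene stay as the last step left them, time stands still between calls to the robot, and variables do not carry over. Pictures are saved under pics/ and viewed, at most 10 in all, crops included, and the job is handed in when it is done.

Besides the shell and the picture viewer there is one more tool, called after ">>>" as name([rows], argument=value, ...), one row to a line, values as JSON. move_arm: Moves the arm, as the interface text tells. Its arguments: {"type":"object","properties":{"increments":{"type":"array"}},"required":["increments"]}

```bash
mkdir -p pics; cat > h.py <<'E'
import numpy as np, cv2
from rig import bot, viewer, workorder, nets
def cap(n,f=None):
    c=viewer.capture(n)
    if f: cv2.imwrite('pics/'+f,c['image'])
    return c
def ray(c,px):
    K=np.array(c['K']); d=np.linalg.inv(K)@[px[0],px[1],1]
    return np.array(c['eye']),np.array(c['orientation'])@(d*[1,-1,-1])
def atz(c,px,z):
    e,d=ray(c,px); return e+d*(z-e[2])/d[2]
def proj(c,p):
    q=np.array(c['orientation']).T@(np.array(p)-c['eye']); q=np.array(c['K'])@(q*[1,-1,-1]); return q[:2]/q[2]
Z=dict(tray_center=.038,top_tray=.04,tray_grip=.065,tray_far=.05,lower_stack=.03,plate_center=.015)
E
python3 - <<'E'
from h import *
ims=[]
for n in ['scene','side','wrist']:
    c=cap(n); ims.append(c['image'])
    print(n,np.round(c['eye'],3))
    for t,z in Z.items():
        for r in nets.find_in(n,t)[:2]: print(t,round(r['conf'],2),np.round(r['location'],1),np.round(atz(c,r['location'],z),4))
cv2.imwrite('pics/a.png',cv2.resize(np.vstack([np.hstack(ims[:2]),np.hstack([ims[2],ims[2]*0])]),(800,600)))
s=bot.read_state();print(s['time_s'],np.round(s['tcp_rot'],3),s['force'])
E
```

```text
scene [-0.169 -1.231  0.679]
tray_center 0.97 [213.2 167.3] [0.5208 0.1581 0.038 ]
top_tray 0.59 [213.9 165.6] [0.5282 0.1664 0.04  ]
tray_grip 0.61 [214.9 166.2] [0.5011 0.1049 0.065 ]
tray_far 0.94 [214.1 166.2] [0.5152 0.1392 0.05  ]
plate_center 0.85 [296.2 238.9] [ 0.4917 -0.3729  0.015 ]
side [ 0.537 -1.232  0.683]
tray_center 0.64 [260.2 161.5] [0.5109 0.1688 0.038 ]
top_tray 0.82 [258.2 160. ] [0.5035 0.1772 0.04  ]
tray_grip 0.94 [264.1 160.4] [0.5253 0.1194 0.065 ]
tray_far 0.97 [257.  158.5] [0.4994 0.1682 0.05  ]
lower_stack 0.7 [263.9 178.6] [0.5254 0.0494 0.03  ]
plate_center 0.66 [251.8 264.4] [ 0.5002 -0.3893  0.015 ]
wrist [0.135 0.615 0.385]
1.05 [[-0.942  0.334 -0.   ]
 [ 0.334  0.942  0.   ]
 [ 0.     0.    -1.   ]] [ 0.45302875  1.27783278 -1.10560094]
```

View pics/a.png

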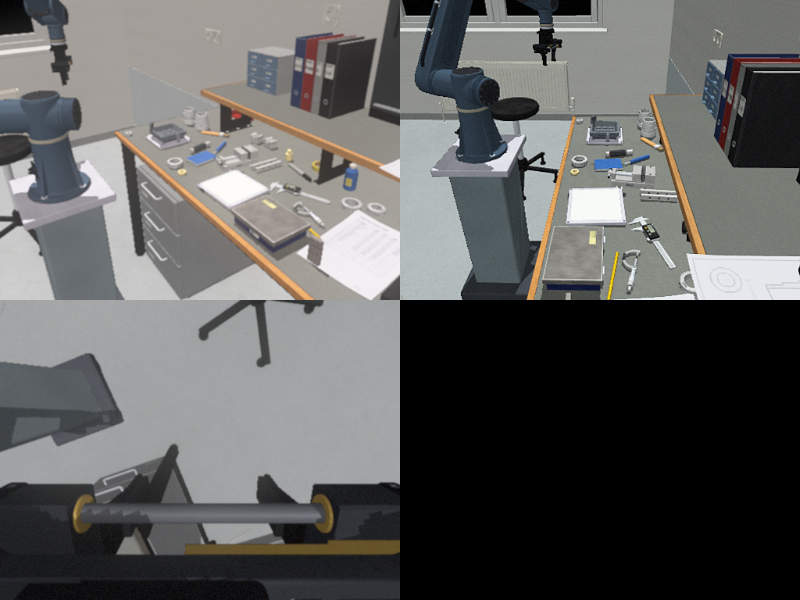

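```bash
python3 - <<'E'
from h import *
a=cap('scene');b=cap('side')
f=lambda c,x,y:cv2.resize(c['image'][y:y+75,x:x+75],(400,400),interpolation=cv2.INTER_CUBIC)
cv2.imwrite('pics/b.png',np.hstack([f(a,178,135),f(b,225,130)]))
s=bot.read_state();R=np.array(s['tcp_rot']);p=np.array(s['position'])
c=cap('wrist');print('cam in tool',R.T@(np.array(c['eye'])-p), R.T@np.array(c['orientation']),c['K'])
E
```

```text
cam in tool [ 7.87450707e-02 -1.10587434e-04 -1.51337024e-01] [[-5.37049408e-05  9.57927591e-01  2.87009980e-01]
 [ 9.99999964e-01 -2.36680821e-05  2.66113561e-04]
 [ 2.61710498e-04  2.87009984e-01 -9.57927555e-01]] [[281.82441226   0.         259.52569109]
 [  0.         281.82441226 192.61182229]
 [  0.           0.           1.        ]]
```

View pics/b.png

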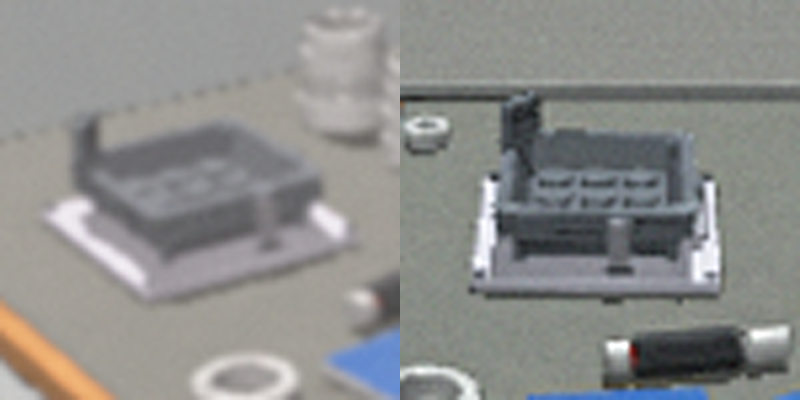

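>>> move_arm([
  [-1,-0.735,0.08,0,0,-0.358,1],
  [-1,-0.735,0.08,0,0,-0.358,1],
  [-1,-0.735,0.08,0,0,-0.358,1],
  [-1,-0.735,0.08,0,0,-0.358,1],
  [-1,-0.735,0.08,0,0,-0.358,1],
  [-1,-0.735,0.08,0,0,-0.358,1],
  [-1,-0.735,0.08,0,0,-0.358,1],
  [-1,-0.735,0.08,0,0,-0.358,1],
  [-1,-0.735,0.08,0,0,-0.358,1],
  [-1,-0.735,0.08,0,0,-0.358,1],
])

```text
time_s: 2.03
position: [0.4193, 0.279, 0.2097]
tcp_rot: [[-0.705, -0.709, 0.001], [-0.709, 0.705, -0.0], [-0.001, -0.001, -1.0]]
force: [-0.5, 0.3, -0.3]
opening: 1.003
grasp_force: 0.0
```

>>> move_arm([
  [0.07,-0.35,0,0,0,0,1],
  [0.07,-0.35,0,0,0,0,1],
  [0.07,-0.35,0,0,0,0,1],
  [0.07,-0.35,0,0,0,0,1],
  [0.07,-0.35,0,0,0,0,1],
])

```text
time_s: 2.45
position: [0.478, 0.1907, 0.2096]
tcp_rot: [[-0.711, -0.704, 0.0], [-0.704, 0.711, 0.0], [-0.0, 0.0, -1.0]]
force: [-0.7, -0.0, 0.2]
opening: 0.996
grasp_force: 0.0
```

```bash
python3 - <<'E'
from h import *
c=cap('wrist')
print(bot.read_state()['position'])
for t,z in Z.items():
    for r in nets.find_in('wrist',t)[:2]: print(t,round(r['conf'],2),np.round(r['location'],1),np.round(atz(c,r['location'],z),4))
cv2.imwrite('pics/c.png',cv2.resize(c['image'],(800,600)))
E
```

```text
[0.4769673  0.19157694 0.20948027]
tray_center 0.94 [203.7 174.7] [0.5213 0.141  0.038 ]
top_tray 0.96 [205.1 172.5] [0.5176 0.1404 0.04  ]
tray_grip 0.73 [203.1 173.1] [0.5121 0.1389 0.065 ]
tray_far 0.77 [206.4 169. ] [0.5106 0.1386 0.05  ]
lower_stack 0.63 [237.9 126.1] [0.4534 0.1312 0.03  ]
```

View pics/c.png

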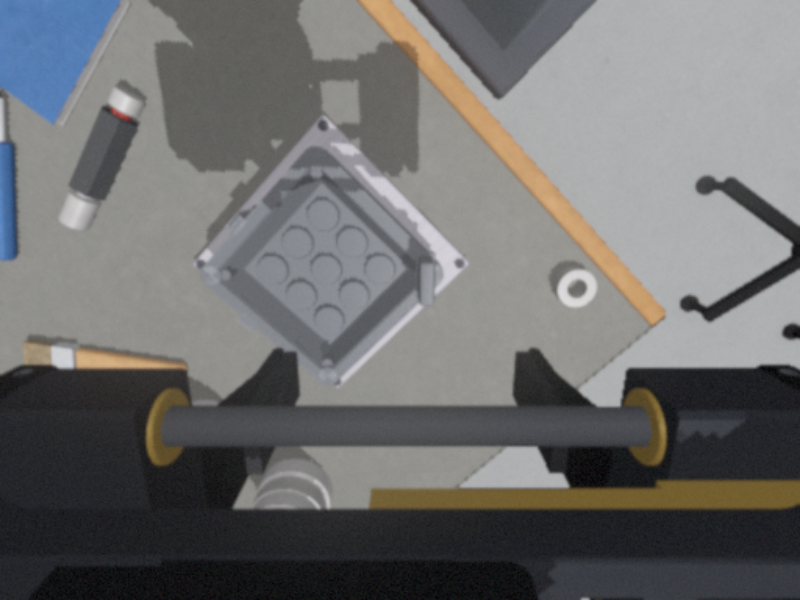

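```bash
python3 - <<'E'
from h import *
c=cap('wrist'); s=1.5625
P=[atz(c,np.array(v)/s,.01)[:2] for v in [(323,123),(200,263),(337,382),(460,262)]]
print(np.round(P,4),np.mean(P,0))
a=P[3]-P[1];b=P[0]-P[2]
print('diag lug-far dir',np.degrees(np.arctan2(a[1],a[0])),'other',np.degrees(np.arctan2(b[1],b[0])), np.linalg.norm(a),np.linalg.norm(b))
print('button',atz(c,np.array((325,267))/s,.03))
yaw=np.degrees(np.arctan2(a[1],a[0]))-225
C=atz(c,np.array((325,267))/s,.03)[:2]
t=np.radians(yaw);R=np.array([[np.cos(t),-np.sin(t)],[np.sin(t),np.cos(t)]])
im=cv2.resize(c['image'],(1024,768))
def dr(loc,z,col):
    w=[proj(c,[*(C+R@l),z])*2 for l in np.array(loc)]
    cv2.polylines(im,[np.int32(w)],True,col,1)
dr([(-.065,-.065),(.065,-.065),(.065,.065),(-.065,.065)],.05,(0,255,0))
dr([(-.08,-.08),(.08,-.08),(.08,.08),(-.08,.08)],.01,(255,0,0))
u=np.array([1,1])/2**.5*.005;v=np.array([1,-1])/2**.5*.015;g=np.array([-.053,-.053])
for z in(.05,.079): dr([g+u+v,g+u-v,g-u-v,g-u+v],z,(0,0,255))
print('yaw',yaw,'C',C,'lug',C+R@g)
cv2.imwrite('pics/d.png',cv2.resize(im[100:520,200:660],None,fx=1.3,fy=1.3))
E
```

```text
[[0.441  0.0702]
 [0.5903 0.0705]
 [0.5904 0.2211]
 [0.4406 0.2189]] [0.51555871 0.14519429]
diag lug-far dir 135.24731650429857 other -134.72976989221388 0.21083413376882212 0.21232821705844704
button [0.5153273  0.14395221 0.03      ]
yaw -89.75268349570143 C [0.5153273  0.14395221] lug [0.46209902 0.19672295]
```

View pics/d.png

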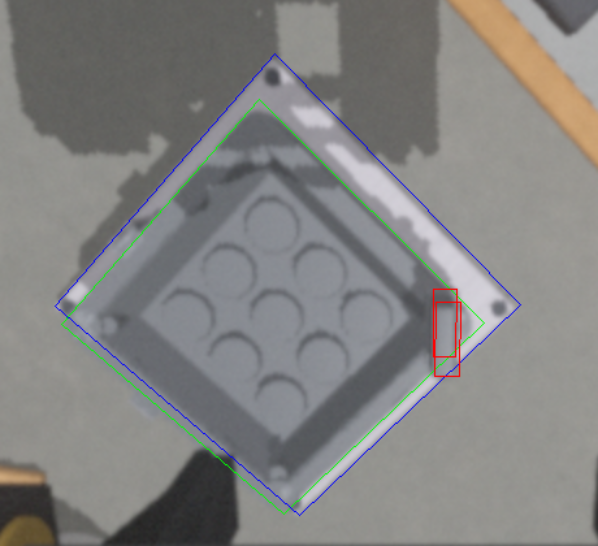

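>>> move_arm([
  [0.023,0.048,0.1,0,0,-0.003,0.4],
  [0.023,0.048,0.2,0,0,-0.003,0.4],
  [0.023,0.048,0.3,0,0,-0.003,0.4],
  [0.023,0.048,0.35,0,0,-0.003,0.4],
  [0.023,0.048,0.35,0,0,-0.003,0.4],
  [0.023,0.048,0.35,0,0,-0.003,0.4],
])

```text
time_s: 3.35
position: [0.4616, 0.1974, 0.1041]
tcp_rot: [[-0.701, -0.713, -0.002], [-0.713, 0.701, -0.0], [0.002, 0.001, -1.0]]
force: [-0.0, -0.1, -0.5]
opening: 0.628
grasp_force: 0.0
```

```bash
python3 - <<'E'
from h import *
c=cap('wrist')
s=bot.read_state(); print(s['position'],s['opening'],proj(c,s['position']),np.degrees(np.arctan2(s['tcp_rot'][1][1],s['tcp_rot'][0][1])))
im=cv2.resize(c['image'],(1024,768),interpolation=cv2.INTER_CUBIC)
C=np.array([.5153,.1440]);t=np.radians(-89.75);R=np.array([[np.cos(t),-np.sin(t)],[np.sin(t),np.cos(t)]])
u=np.array([1,1])/2**.5*.005;v=np.array([1,-1])/2**.5*.015;g=np.array([-.053,-.053])
for z in (.05,.079):
    cv2.polylines(im,[np.int32([proj(c,[*(C+R@l),z])*2 for l in (g+u+v,g+u-v,g-u-v,g-u+v)])],True,(0,0,255),1)
cv2.imwrite('pics/e.png',im[168:768,112:912])
E
```

```text
[0.46252045 0.19747533 0.10499619] 0.5892127924138676 [258.92303759 248.54906336] 135.48617800556192
```

View pics/e.png

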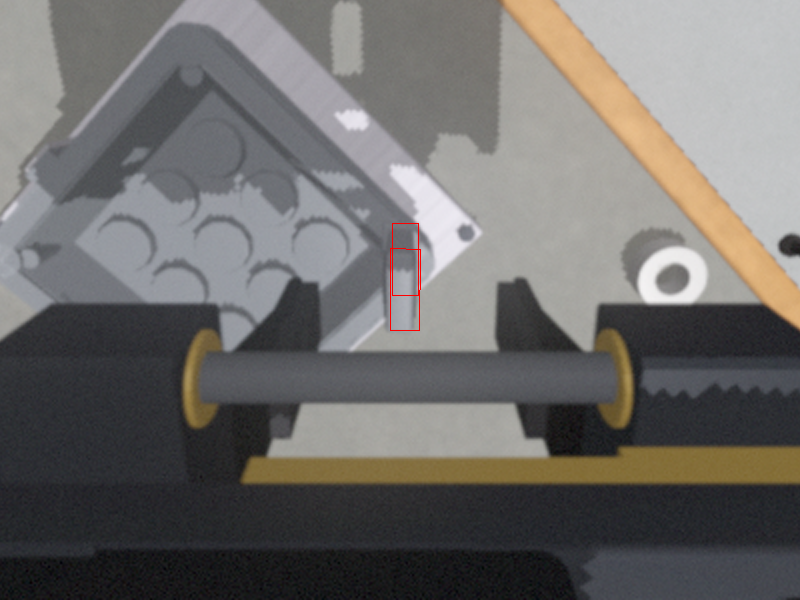

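>>> move_arm([
  [0.007,-0.007,0,0,0,0,0.3],
  [0.007,-0.007,0.04,0,0,0,0.3],
  [0.007,-0.007,0.08,0,0,0,0.3],
  [0.007,-0.007,0.11,0,0,0,0.3],
  [0.007,-0.007,0.13,0,0,0,0.25],
  [0.007,-0.007,0.13,0,0,0,0.22],
  [0.007,-0.007,0.13,0,0,0,0.2],
  [0.007,-0.007,0.13,0,0,0,0.2],
  [0.007,-0.007,0.13,0,0,0,0.2],
])

```text
time_s: 4.15
position: [0.4626, 0.1942, 0.0661]
tcp_rot: [[-0.701, -0.713, 0.001], [-0.713, 0.701, 0.0], [-0.001, -0.001, -1.0]]
force: [0.0, 0.8, -0.3]
opening: 0.205
grasp_force: 0.0
```

```bash
python3 - <<'E'
from h import *
c=cap('wrist')
s=bot.read_state(); print(s['position'],s['opening'],s['force'])
im=cv2.resize(c['image'][180:330,170:350],(720,600),interpolation=cv2.INTER_CUBIC)
cv2.imwrite('pics/f.png',cv2.convertScaleAbs(im,alpha=1.5,beta=20))
E
```

```text
[0.46252544 0.19418904 0.06605376] 0.2027805708449124 [-0.56284828  0.32896949 -0.82205639]
```

View pics/f.png

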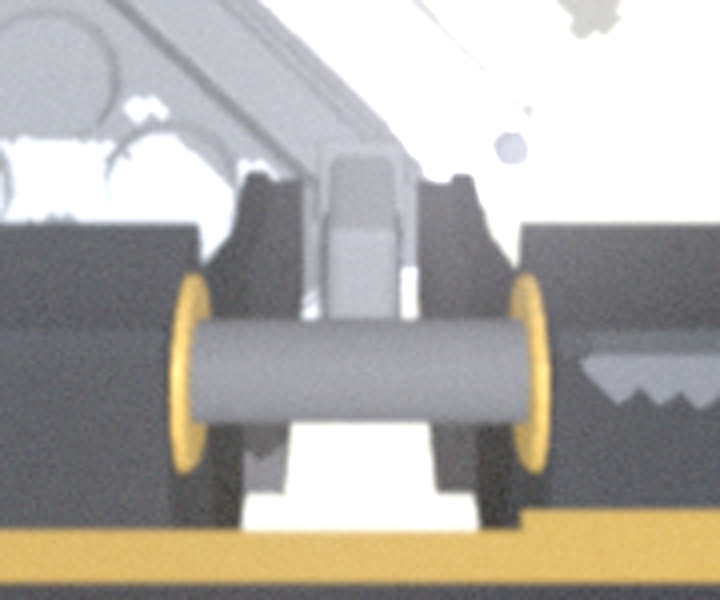

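>>> move_arm([
  [0,0,0,0,0,0,0.15],
  [0,0,0,0,0,0,0.1],
  [0,0,0,0,0,0,0.05],
  [0,0,0,0,0,0,0],
  [0,0,0,0,0,0,0],
  [0,0,0,0,0,0,0],
  [0,0,0,0,0,0,0],
])

```text
time_s: 4.78
position: [0.4622, 0.1942, 0.0657]
tcp_rot: [[-0.702, -0.712, 0.0], [-0.712, 0.702, 0.0], [-0.0, -0.0, -1.0]]
force: [0.0, 0.9, 3.3]
opening: 0.109
grasp_force: 30.0
```

>>> move_arm([
  [-0.002,0.0,-0.0115,-0.007,0,0,0],
  [0,-0.004,-0.0228,-0.0139,0,0,0],
  [0,-0.0065,-0.034,-0.0208,0,0,0],
  [0,-0.009,-0.0453,-0.0278,0,0,0],
  [0,-0.012,-0.0565,-0.0347,0,0,0],
  [0,-0.0148,-0.0677,-0.0417,0,0,0],
  [0,-0.018,-0.079,-0.0486,0,0,0],
  [0,-0.0217,-0.0897,-0.0556,0,0,0],
  [0,-0.0217,-0.0897,-0.0556,0,0,0],
])

```text
time_s: 5.53
position: [0.4661, 0.1896, 0.0925]
tcp_rot: [[-0.702, -0.701, -0.126], [-0.712, 0.691, 0.123], [0.001, 0.176, -0.984]]
force: [-1.9, 2.5, 0.2]
opening: 0.108
grasp_force: 30.0
```

```bash
python3 - <<'E'
from h import *
b=cap('side');a=cap('scene')
s=bot.read_state(); print(s['time_s'],s['position'],s['opening'],s['force'],s['moment'],s['grasp_force'])
f=lambda c,x,y:cv2.resize(c['image'][y:y+90,x:x+75],(400,480),interpolation=cv2.INTER_CUBIC)
cv2.imwrite('pics/g.png',np.hstack([f(a,178,120),f(b,225,115)]))
E
```

```text
5.6333 [0.46602579 0.18971733 0.09219897] 0.11222538230318688 [-1.68113206  1.8037627   0.25767835] [0.23311404 0.16766942 0.01488982] 30.00537985819392
```

View pics/g.png

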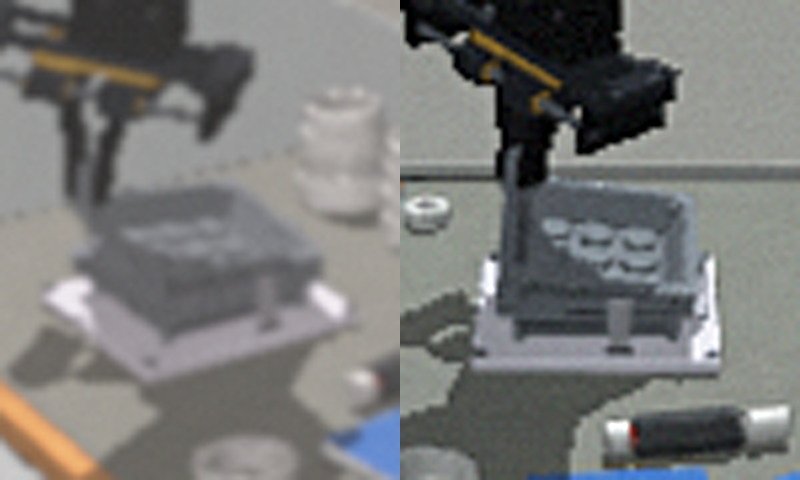

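>>> move_arm([
  [0,0.002,-0.0115,-0.007,0,0,0],
  [0,0.0,-0.0228,-0.0139,0,0,0],
  [0,-0.0025,-0.034,-0.0208,0,0,0],
  [0,-0.005,-0.0453,-0.0278,0,0,0],
  [0,-0.0108,-0.0677,-0.0417,0,0,0],
  [0,-0.0177,-0.0897,-0.0556,0,0,0],
  [0,-0.0255,-0.1114,-0.0694,0,0,0],
  [0,-0.034,-0.1327,-0.0833,0,0,0],
  [0,-0.034,-0.1327,-0.0833,0,0,0],
])

```text
time_s: 6.38
position: [0.4812, 0.1762, 0.1297]
tcp_rot: [[-0.702, -0.646, -0.298], [-0.712, 0.637, 0.296], [-0.001, 0.42, -0.908]]
force: [1.1, 0.5, -0.4]
opening: 0.11
grasp_force: 30.0
```

>>> move_arm([
  [0,0.005,-0.011,0,0,0,0],
  [0,0.014,-0.03,0,0,0,0],
  [0,0.028,-0.06,0,0,0,0],
  [0,0.05,-0.105,0,0,0,0],
  [0,0.08,-0.17,0,0,0,0],
  [0,0.11,-0.24,0,0,0,0],
  [0,0.16,-0.345,0,0,0,0],
  [0,0.18,-0.39,0,0,0,0],
  [0,0.18,-0.39,0,0,0,0],
])

```text
time_s: 7.13
position: [0.4808, 0.1779, 0.2628]
tcp_rot: [[-0.701, -0.65, -0.293], [-0.713, 0.635, 0.296], [-0.006, 0.416, -0.909]]
force: [0.4, -0.5, -0.3]
opening: 0.114
grasp_force: 30.0
```

```bash
python3 - <<'E'
from h import *
b=cap('side');a=cap('scene')
s=bot.read_state(); print(s['time_s'],s['position'],s['opening'],s['force'],s['moment'],s['joint_positions'])
f=lambda c,x,y:cv2.resize(c['image'][y:y+120,x:x+100],(400,480),interpolation=cv2.INTER_CUBIC)
cv2.imwrite('pics/i.png',np.hstack([f(a,165,90),f(b,215,85)]))
for n,c in (('scene',a),('side',b)):
  for r in nets.find_in(n,'plate_center')[:1]: print(r,atz(c,r['location'],.015))
E
```

```text
7.2333 [0.47872807 0.17757209 0.25917268] 0.11096785941371304 [-0.11505499  0.43724702 -0.57790223] [-0.11017745 -0.08617316 -0.01612788] [  -2.07369657   26.42047029   89.63177894   16.65231555   83.14362263
 -142.39865782]
{'location': [300.1, 240.8], 'conf': 0.92} [ 0.49439882 -0.38665762  0.015     ]
```

View pics/i.png

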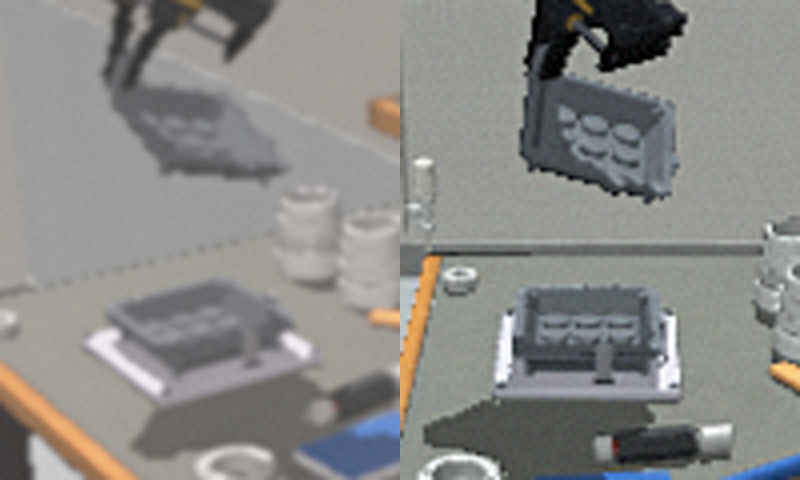

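```bash
python3 - <<'E'
from h import *
from scipy.spatial.transform import Rotation as Ro
P=[]
for n,px in (('scene',(298,240)),('side',(251,264))):
    c=cap(n);g=cv2.inRange(c['image'].min(2),195,255)
    k,l,st,ce=cv2.connectedComponentsWithStats(g)
    i=min(range(1,k),key=lambda i:np.hypot(*(ce[i]-px))+1e3*(st[i][4]<300))
    q=cv2.approxPolyDP(cv2.convexHull(np.argwhere(l==i)[:,::-1].astype(np.int32)),6,True)[:,0]
    w=np.array([atz(c,p,.015)[:2] for p in q]);print(n,st[i],np.round(w,3).tolist(),w.mean(0),cv2.minAreaRect(w.astype(np.float32)*1000)); P.append(w.mean(0))
s=bot.read_state();R=np.array(s['tcp_rot']);p=np.array(s['position'])
a=np.radians(45);y=np.array([np.cos(a),np.sin(a),0]);z=np.array([0,0,-1.]);T=np.c_[np.cross(y,z),y,z]
t=np.array([*np.mean(P,0),.193])+.075*y
print('target',t,'shift/.3',R.T@(t-p)/.3,'rot/pi',Ro.from_matrix(R.T@T).as_rotvec()/np.pi)
E
```

```text
scene [ 253  218   90   48 2370] [[0.579, -0.459], [0.411, -0.466], [0.404, -0.293], [0.583, -0.294]] [ 0.49419558 -0.3782216 ] ((492.676513671875, -380.4322509765625), (173.68820190429688, 179.59664916992188), 89.4378433227539)
side [ 213  238   76   48 3180] [[0.587, -0.449], [0.413, -0.467], [0.404, -0.296], [0.581, -0.279]] [ 0.49613587 -0.37285634] ((496.65673828125, -372.92022705078125), (185.09165954589844, 170.83331298828125), 5.549002170562744)
target [ 0.54819873 -0.32250596  0.193     ] shift/.3 [ 1.02341764 -1.30091054 -0.37047166] rot/pi [ 0.10855492 -0.11067648  0.49359218]
```

>>> move_arm([
  [0.04,-0.05,-0.015,0.004,-0.004,0.02,0],
  [0.09,-0.115,-0.033,0.01,-0.01,0.044,0],
  [0.15,-0.19,-0.055,0.016,-0.016,0.073,0],
  [0.22,-0.28,-0.08,0.023,-0.024,0.107,0],
  [0.3,-0.38,-0.109,0.032,-0.032,0.145,0],
  [0.38,-0.483,-0.138,0.04,-0.041,0.184,0],
  [0.46,-0.585,-0.167,0.049,-0.05,0.222,0],
  [0.53,-0.674,-0.192,0.056,-0.057,0.256,0],
  [0.58,-0.737,-0.21,0.0615,-0.063,0.28,0],
  [0.6,-0.763,-0.217,0.064,-0.065,0.29,0],
])

```text
time_s: 8.27
position: [0.5201, -0.1189, 0.2194]
tcp_rot: [[-0.986, 0.154, -0.061], [0.141, 0.973, 0.185], [0.088, 0.173, -0.981]]
force: [0.2, 0.6, -0.9]
opening: 0.111
grasp_force: 30.0
```

```bash
cat > t.py <<'E'
from h import *
from scipy.spatial.transform import Rotation as Ro
s=bot.read_state();R=np.array(s['tcp_rot']);p=np.array(s['position'])
a=np.radians(45);y=np.array([np.cos(a),np.sin(a),0]);z=np.array([0,0,-1.]);T=np.c_[np.cross(y,z),y,z]
t=np.array([.495,-.376,.193])+.075*y
print(s['time_s'],s['position'],s['grasp_force'],s['joint_positions'])
print('target',t,'shift/.3',R.T@(t-p)/.3,'rot/pi',Ro.from_matrix(R.T@T).as_rotvec()/np.pi)
E
python3 t.py
```

```text
8.2667 [ 0.52012399 -0.11891378  0.21943832] 29.990879595279694 [ -29.17517608   27.01122096   92.00461785    8.07226196   69.47154597
 -114.00502998]
target [ 0.54803301 -0.32296699  0.193     ] shift/.3 [-0.19522776 -0.66252955 -0.04475564] rot/pi [ 0.04475203 -0.04478966  0.20175423]
```

>>> move_arm([
  [-0.016,-0.053,-0.0036,0.0036,-0.0036,0.016,0],
  [-0.037,-0.126,-0.0085,0.0085,-0.0085,0.038,0],
  [-0.064,-0.219,-0.015,0.015,-0.015,0.067,0],
  [-0.094,-0.318,-0.0215,0.0215,-0.0215,0.097,0],
  [-0.123,-0.417,-0.028,0.028,-0.028,0.127,0],
  [-0.15,-0.51,-0.034,0.034,-0.034,0.155,0],
  [-0.172,-0.583,-0.039,0.039,-0.039,0.178,0],
  [-0.187,-0.636,-0.043,0.043,-0.043,0.194,0],
  [-0.195,-0.6625,-0.0447,0.0447,-0.0447,0.2017,0],
  [-0.195,-0.6625,-0.0447,0.0447,-0.0447,0.2017,0],
])

```text
time_s: 9.1
position: [0.5494, -0.3198, 0.1932]
tcp_rot: [[-0.711, 0.703, 0.0], [0.703, 0.711, 0.003], [0.002, 0.002, -1.0]]
force: [0.8, 0.8, -1.8]
opening: 0.11
grasp_force: 30.0
```

```bash
python3 - <<'E'
from t import *
b=cap('side');a=cap('scene')
def ov(c):
    im=cv2.resize(c['image'],None,fx=4,fy=4,interpolation=cv2.INTER_CUBIC)
    C=p-R@[0,.075,-.0277]; X=R@[1,1,0]/2**.5;Y=R@[-1,1,0]/2**.5;U=-R[:,2]
    q=lambda w:np.int32(proj(c,w)*4)
    cv2.polylines(im,[np.array([q(C+.012*U+i*X*.065+j*Y*.065) for i,j in((1,1),(1,-1),(-1,-1),(-1,1))])],True,(0,255,0),1)
    cv2.polylines(im,[np.array([q([.495+i*.09,-.376+j*.09,.015]) for i,j in((1,1),(1,-1),(-1,-1),(-1,1))])],True,(0,0,255),1)
    x,y=q(C+[0,0,-.07]); return im[y-300:y+300,x-200:x+200]
cv2.imwrite('pics/j.png',np.hstack([ov(a),ov(b)]))
E
```

```text
9.1 [ 0.54942017 -0.31980251  0.19319532] 29.99184168409556 [-40.3182875   33.65095461  82.68179198   0.14228767  63.75226068
 -85.71151273]
target [ 0.54803301 -0.32296699  0.193     ] shift/.3 [-0.00412835 -0.01075363  0.00062161] rot/pi [ 0.00066962 -0.00052624  0.00183446]
```

View pics/j.png

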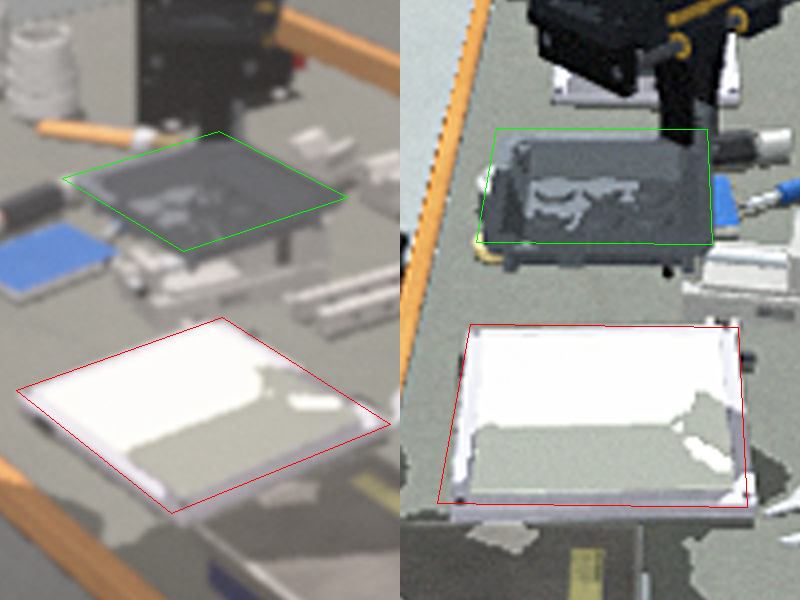

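>>> move_arm([
  [0,0,0,0,0,0,0],
  [0,0,0,0,0,0,0],
  [0,0,0,0,0,0,0],
  [0,0,0,0,0,0,0],
  [0,0,0,0,0,0,0],
  [0,0,0,0,0,0,0],
])

```text
time_s: 9.7
position: [0.5495, -0.3195, 0.1946]
tcp_rot: [[-0.712, 0.703, 0.002], [0.703, 0.712, 0.001], [-0.0, 0.002, -1.0]]
force: [0.4, 0.2, -1.8]
opening: 0.116
grasp_force: 30.0
```

```bash
python3 - <<'E'
from t import *
for n,px in (('scene',0),('side',0)):
    c=cap(n)
    for t_,z in (('tray_center',.165),('plate_center',.015)):
        for r in nets.find_in(n,t_)[:2]: print(n,t_,round(r['conf'],2),np.round(atz(c,r['location'],z),4))
E
```

```text
9.7 [ 0.54953707 -0.31946308  0.19459111] 29.99071359168738 [-40.28068404  33.50905173  82.71113833   0.12575559  63.74523569
 -85.69925896]
target [ 0.54803301 -0.32296699  0.193     ] shift/.3 [-0.00463642 -0.01184415  0.00528202] rot/pi [0.00063983 0.00014221 0.00201655]
scene tray_center 0.57 [ 0.5163 -0.3701  0.165 ]
scene tray_center 0.3 [ 0.3729 -0.1496  0.165 ]
scene plate_center 0.81 [ 0.4947 -0.3775  0.015 ]
side tray_center 0.8 [ 0.5046 -0.373   0.165 ]
side plate_center 0.94 [ 0.4934 -0.3855  0.015 ]
```

>>> move_arm([
  [-0.003,-0.01,0.002,0,0,0,0],
  [-0.007,-0.025,0.005,0,0,0,0],
  [-0.007,-0.025,0.005,0,0,0,0],
  [-0.007,-0.025,0.005,0,0,0,0],
  [-0.007,-0.025,0.005,0,0,0,0],
  [-0.007,-0.025,0.005,0,0,0,0],
  [-0.007,-0.025,0.005,0,0,0,0],
  [-0.007,-0.025,0.005,0,0,0,0],
])

```text
time_s: 10.67
position: [0.5458, -0.3263, 0.1929]
tcp_rot: [[-0.711, 0.703, 0.002], [0.703, 0.711, 0.001], [-0.0, 0.002, -1.0]]
force: [-0.4, -0.3, -2.2]
opening: 0.111
grasp_force: 30.0
```

```bash
python3 -c "
from h import *
s=bot.read_state();print(s['position'],s['grasp_force'],max(abs(np.array(s['qvel']))))
print(workorder.hand_in())"
```

```text
[ 0.54578311 -0.32634966  0.1929212 ] 29.990771636366844 0.07085086244754048
the job is handed in; nothing more can be done
None
```

I peeled the top tray off from its lug corner, with the lower stack left standing in place. The tray is now held level about 15 cm above the middle of the light plate, and the job was handed in at about 10.7 s; the hand-in returned no verdict.

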